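# Put the mixed-up mould caps back on their own plaster moulds

### The job

The three plaster mould caps were put back on the wrong moulds: swap them round so that each mould ends up with the cap of its own outline (round on round, square on square, oblong on oblong), lying flat, centred on it and with its edges parallel to the mould's. The caps must never be set on the bare table or tipped over; use the empty banding wheel as the spare place. Leave the mug and the bowl where they are.

Things in the scene. Friction and masses are not known exactly. Their poses are not given: they have to be found in the camera images.
- cap_round: Round cap. Loose off-white plaster cap, about 160 g. Flat slab 84 mm in diameter, 22 mm thick; on top, in the middle, stands a straight gripping rib 54 mm long along the cap's own x, 22 mm wide along its y, 34 mm high (its top is 56 mm above the cap's underside). Origin: centre of the underside; z up through the rib. Its turn on the mould does not matter. It starts on a wrong mould.
- cap_square: Square cap. Loose off-white plaster cap, about 180 g. Flat slab 80 x 80 mm, sides along its x and y, 22 mm thick; on top, in the middle, stands a straight gripping rib 54 mm long along the cap's own x, 22 mm wide along its y, 34 mm high (its top is 56 mm above the cap's underside). Origin: centre of the underside; z up through the rib. Any quarter turn on its mould is right. It starts on a wrong mould.
- cap_oblong: Oblong cap. Loose off-white plaster cap, about 180 g. Flat slab 110 mm along x by 60 mm along y, 22 mm thick; on top, in the middle, stands a straight gripping rib 54 mm long along the cap's own x, 22 mm wide along its y, 34 mm high (its top is 56 mm above the cap's underside). Origin: centre of the underside; z up through the rib. Its x goes along the mould's x, either way round. It starts on a wrong mould.
- mould_round: Fixed white plaster mould with a round outline, 104 mm in diameter, 70 mm high, with a flat top (a painted dark disc in the middle marks the casting mouth; it is no hole), heavy, does not move. Origin: centre of the underside, so the cap seat is at z = 70 mm. 
- mould_square: Fixed white plaster mould with a square outline, 100 x 100 mm, 70 mm high, with a flat top (a painted dark disc in the middle marks the casting mouth; it is no hole), heavy, does not move. Origin: centre of the underside, so the cap seat is at z = 70 mm. Its x and y run along its sides.
- mould_oblong: Fixed white plaster mould with an oblong outline, 136 mm along x by 84 mm along y, 70 mm high, with a flat top (a painted dark disc in the middle marks the casting mouth; it is no hole), heavy, does not move. Origin: centre of the underside, so the cap seat is at z = 70 mm. Its x runs along its long sides.
- wheel: Low steel banding wheel (potter's turntable), locked and fixed: empty flat disc 160 mm in diameter, its top 60 mm above the table. Origin: centre of the underside at table height. The spare place for a cap.
- mug: White ceramic mug, 85 mm high, 76 mm across, with a handle at its +y. Origin: centre of the underside. Bystander: leave it alone.
- bowl: Terracotta bowl, 120 mm across, 55 mm high. Origin: centre of the underside. Bystander: leave it alone.
Not all that is in view belongs to the job. Leave any red or turquoise look-alike of the cap_oblong alone. What is shaped like the cap_round but green is not meant.

How it is judged:
By the outcome, as a careful person would: the job done as asked, in the order asked, and still so for the second after the job is handed in, with the robot touching nothing.
It also fails if it takes over 104 s, if anything falls off the work surface, if the arm or the gripper's body presses on something with over 40 N, if the wrist force passes 120 N, or if a joint passes its speed limit or range.

### The arm

A 6-joint arm with a two-finger parallel gripper is mounted at the origin on the work surface. World frame = base frame: x ahead of the robot, y to its left, z up, the work surface at z = 0. Lengths are in m, angles in rad, forces in N, time in s.
With the tool pointing down it reaches from about 0.3 to 0.75 m from the base axis. Payload 8.5 kg.
Tool frame: the origin (TCP) lies at the very end of the fingers, on their centre line; the grasp point (between the pads) lies 19 mm behind it; z points along the fingers, y is the direction in which the jaws open and shut (so a half turn about z gives the same grasp; the last joint's range is limited). The gripper opens to 85 mm and grips with 20 to 120 N. Pads are 22 mm wide; open, the fingers measure 114 mm over their backs; the gripper's body (76 mm by 85 mm) begins 54 mm behind the grasp point. The pads swing forward as they close: fully open they stand 13 mm farther back than shut.
Start: joints at [-1.467, 0.381, 1.297, -0, 1.464, -0.215], TCP at [0.172, -0.522, 0.231] pointing down, gripper open.
Joint ranges: [-3.11, 3.11], [-0.89, 2.33], [0.22, 2.48], [-1.42, 4.56], [0.17, 2.85], [-2.88, 2.88]. Speed limits (rad/s): [2.39, 2.39, 3.14, 3.14, 3.14, 3.14].

### API

Orientations are given as a rotation vector (axis times angle).
In Python, from cell import * gives the robot as it stands. Calls block until the motion is done:
- move_to(position, orientation): joint-space move of the TCP to a pose.
- servo_line(position, frame=None, speed=0.15, guard=None): straight line of the TCP; frame=None keeps the orientation; speed is the mean speed in m/s. With guard (N) it stops when the force on the tool has changed by that much, and returns True; else False.
- goto_joints(angles): joint-space move.
- open_gripper() and grab(squeeze=None): open the fingers fully, or close them until they stop; squeeze is the grip in N (None keeps the last).
- pause(seconds).
- inverse_kinematics(position, orientation): joint angles nearest the present ones, or None.
- snapshot(name): name is "scene" or "top" or "wrist"; returns a dict with "image" (384x512x3 uint8, red, green, blue), "fovy" (degrees; the focal length in pixels is half the picture's height over the tangent of half this angle, whatever the lens; pixels are square), "cx", "cy" (the principal point, pixels), "k1" (the pictures are not rectified: a ray, as slopes to the right and down, at radius r is drawn at 1 + k1 r^2 times it, then the intrinsics apply), "position" and "attitude" of the camera in the world; the wrist camera has in their place "T_tool_cam" (4x4, takes a point from camera to tool coordinates, whose origin is the TCP and whose axes are the flange's). Camera axes: x right, y up, looking along -z (the intrinsics and any distortion apply to the point x, -y, -z); pixel columns grow to the right and rows downward; lengths in m; the calibration is good to about 2 mm. A picture is of the moment at which its call begins: read the wrist's pose just before it. There is no depth.
A pose or a line that the arm cannot do raises PlanningError and nothing moves.
- sign_off(): hands the job in, once; it reports no verdict.
Readings, each from a call of its own:
- get_t(): time.
- get_q(): joint angles.
- get_joint_vel(): joint speeds.
- get_tau(): joint torques, N m.
- get_eef_pos(): TCP position.
- get_orientation(): TCP orientation.
- get_ft_force(): force on the tool from outside, world axes, zero at the start.
- get_torque(): the same for the moment, N m.
- get_width(): finger opening in m.
Only numpy, scipy, OpenCV 4.12 (cv2) and the standard library are available. Lean on these libraries where they do the work, as an engineer would, in place of code of your own. Each camera call takes 0.05 s, during which the arm holds its last target. There are 200 camera calls.

## Working session

There is one attempt and no reset: what is moved stays moved. The work goes in short steps, each a Python script; the robot and the scene stay as the last script left them, time stands still between calls to the robot, and variables do not carry over. Pictures are saved under pics/ and viewed, about 12 in all and at most 16, crops included, and the job is handed in when it is done.

```bash
mkdir -p pics; ls
python3 - <<'E'
from cell import *
import cv2
for n in ("scene","top"):
    s=snapshot(n); cv2.imwrite(f"pics/{n}0.png",cv2.resize(s["image"][:,:,::-1],(800,600),interpolation=cv2.INTER_CUBIC))
    print(n,{k:v for k,v in s.items() if k!="image"})
print(snapshot("wrist")["T_tool_cam"],get_orientation(),get_t())
E
```

```text
pics
scene {'fovy': 57.5135199136927, 'cx': 255.3406408261672, 'cy': 195.2357580171827, 'k1': -0.04154995949455009, 'position': array([ 0.79231412, -0.42919501,  0.93332347]), 'attitude': array([0.55776885, 0.1649604 , 0.54907461])}
top {'fovy': 46.54788788389889, 'cx': 257.2791056311912, 'cy': 189.2174510011179, 'k1': -0.003022884817824725, 'position': array([0.39117682, 0.00945401, 1.38762783]), 'attitude': array([ 0.08578485, -0.04743924, -1.55049983])}
[[ 2.53624039e-04  9.57926642e-01  2.87013039e-01  7.36333369e-02]
 [ 9.99999453e-01  4.82884008e-05 -1.04483283e-03 -4.13520685e-04]
 [-1.01473261e-03  2.87013147e-01 -9.57926106e-01 -1.43544001e-01]
 [ 0.00000000e+00  0.00000000e+00  0.00000000e+00  1.00000000e+00]] [-3.10064215e+00 -4.98504224e-01 -7.16119919e-05] 0.15
```

View pics/scene0.png

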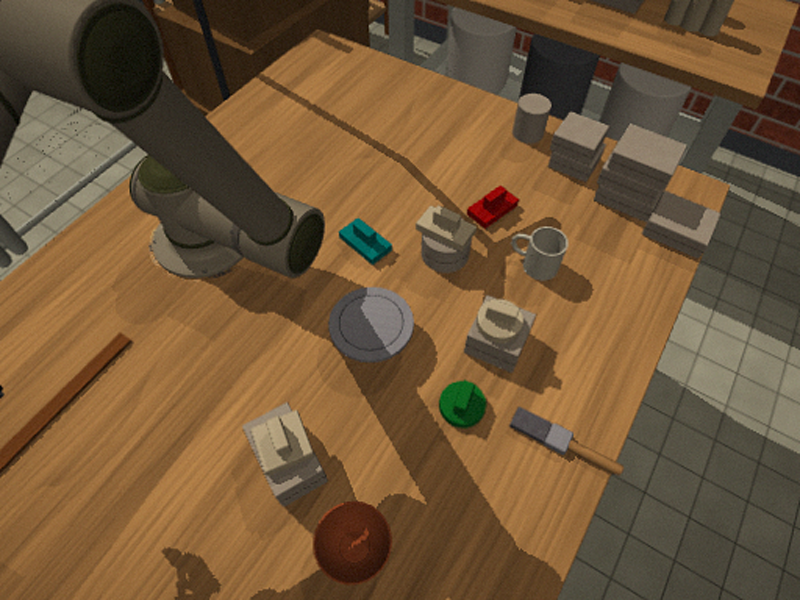

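View pics/top0.png

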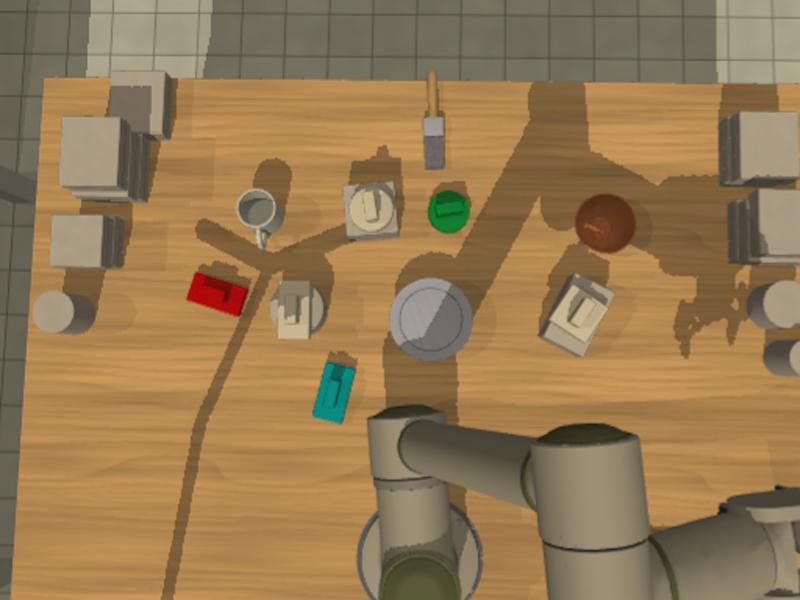

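The scene and top views agree. Pixels below are in the 800x600 top view:
- The oblong cap is on the round mould (297,308).
- The round cap is on the square mould (371,210).
- The square cap is on the oblong mould (578,315).
- The wheel is empty (431,319).
- The look-alikes, which I leave alone, are red oblong (217,293), turquoise oblong (334,392) and green round (448,212). Only the off-white caps fit the description.

Order of moves: round to wheel, square to its mould, oblong to its mould, round to its mould.

```bash
cat > h.py <<'E'
from cell import *
import numpy as np, cv2
from scipy.spatial.transform import Rotation as R
def campose(s,tool=None):
    if "position" in s: return np.array(s["position"]),R.from_rotvec(s["attitude"]).as_matrix()
    p,o=tool; Rt=R.from_rotvec(o).as_matrix(); T=np.array(s["T_tool_cam"])
    return np.array(p)+Rt@T[:3,3],Rt@T[:3,:3]
def to_plane(s,pose,px,z):
    f=192/np.tan(np.radians(s["fovy"])/2); K=np.array([[f,0,s["cx"]],[0,f,s["cy"]],[0,0,1]])
    u=cv2.undistortPoints(np.array(px,float).reshape(-1,1,2),K,np.array([s["k1"],0,0,0.]))[:,0]
    d=np.c_[u[:,0],-u[:,1],-np.ones(len(u))]@pose[1].T
    return (pose[0]+d*((z-pose[0][2])/d[:,2])[:,None])[:,:2]
def down(yaw): # tool x at angle yaw in the world, tool z down
    return R.from_matrix(np.array([[np.cos(yaw),np.sin(yaw),0],[np.sin(yaw),-np.cos(yaw),0],[0,0,-1]])).as_rotvec()
def best_yaw(p,yaw,period=np.pi):
    """equivalent yaw that moves the joints least and keeps the last joint off its limit"""
    c=[]
    for k in range(-4,5):
        y=yaw+k*period
        if abs(y)>np.pi+1e-6: continue
        q=inverse_kinematics(list(p),down(y))
        if q is not None and abs(q[5])<2.7: c.append((np.abs(np.array(q)-get_q()).max(),y))
    return min(c)[1]
def look(name,tag):
    tool=(get_eef_pos(),get_orientation()); s=snapshot(name)
    cv2.imwrite(f"pics/{tag}.png",s["image"][:,:,::-1]); 
    np.save(f"pics/{tag}.npy",{"s":s,"pose":campose(s,tool)},allow_pickle=True)
    return s,campose(s,tool)
def load(tag):
    d=np.load(f"pics/{tag}.npy",allow_pickle=True).item(); return d["s"],d["pose"]
E
python3 - <<'E'
from h import *
s,p=look("top","top1")
k=1.5625
for n,x,z in (("oblcap",(293,302),.126),("roundcap",(372,206),.126),("sqcap",(583,312),.126),("wheel",(431,319),.06),("rmould",(298,309),.07)):
    print(n,to_plane(s,p,np.array(x)/k,z))
c=to_plane(s,p,np.array([372,206])/k,.126)[0]
pos=[c[0],c[1],.25]
y=best_yaw(pos,0); print(y)
move_to(pos,down(y)); print(get_t())
s,p=look("wrist","w1"); print(s["fovy"],s["k1"])
cv2.imwrite("pics/w1b.png",cv2.resize(s["image"][:,:,::-1],(800,600)))
E
```

```text
oblcap [[0.4832307  0.23977051]]
roundcap [[0.6628031  0.09993618]]
sqcap [[ 0.47482008 -0.28528995]]
wheel [[ 0.46045958 -0.01299687]]
rmould [[0.47415787 0.24000656]]
-3.141592653589793
2.9917
68.37356532940066 -0.06189910102536328
```

View pics/w1b.png

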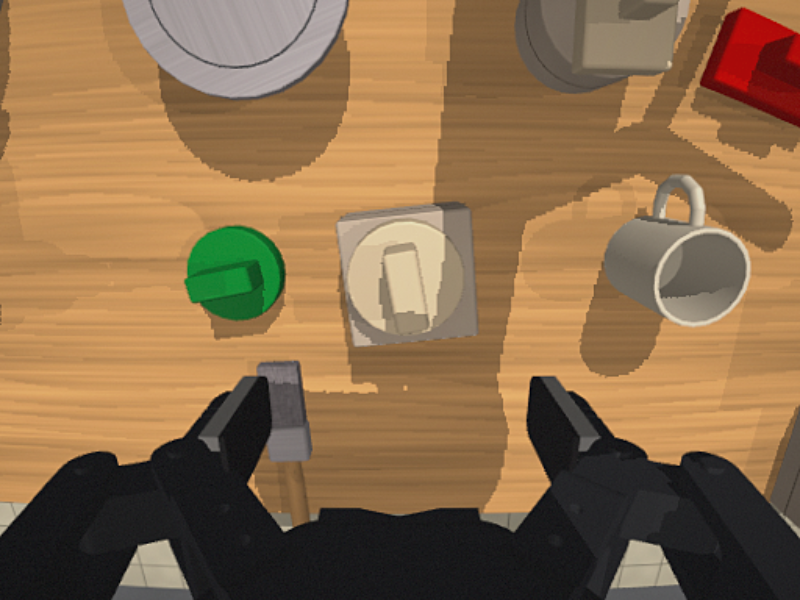

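The wrist view shows the round cap's slab centred at about (405,277) on the square mould (338-477, 205-345), with its rib running from (398,247) to (410,315). Next I segment by colour.

```bash
cat >> h.py <<'E'
def vis(tag,x0,y0,x1,y1,pts=[],out=None):
    s,_=load(tag); im=s["image"][y0:y1,x0:x1,::-1].copy(); k=min(800/(x1-x0),600/(y1-y0)); 
    im=cv2.resize(im,None,fx=k,fy=k,interpolation=cv2.INTER_CUBIC)
    for poly in pts: cv2.polylines(im,[np.int32((np.array(poly).reshape(-1,2)-[x0,y0]+.5)*k)],True,(0,0,255),1)
    cv2.imwrite(f"pics/{out}.png",im)
E
python3 - <<'E'
from h import *
s,p=load("w1"); im=s["image"]
hsv=cv2.cvtColor(im,cv2.COLOR_RGB2HSV)
for n,x,y in (("slab",365,280),("slabsh",440,300),("ribtop",405,280),("ribend",413,323),("mould",350,225),("mouldR",470,300),("mouldB",365,337),("wood",100,300),("woodsh",500,350),("obslab",620,45),("rm",570,60),("mould2",460,225),("wheel",180,50)):
    print(n,hsv[int(y*.64),int(x*.64)])
vis("w1",205,120,320,230,out="c1")
E
```

```text
slab [ 18  73 214]
slabsh [ 18  71 155]
ribtop [ 20  67 222]
ribend [ 19  69 155]
mould [ 16  58 202]
mouldR [ 16  56 137]
mouldB [ 16  56 173]
wood [ 16 137 197]
woodsh [ 15 133 134]
obslab [ 17  68 150]
rm [ 14  56 123]
mould2 [ 15  57 135]
wheel [  3  18 173]
```

View pics/c1.png

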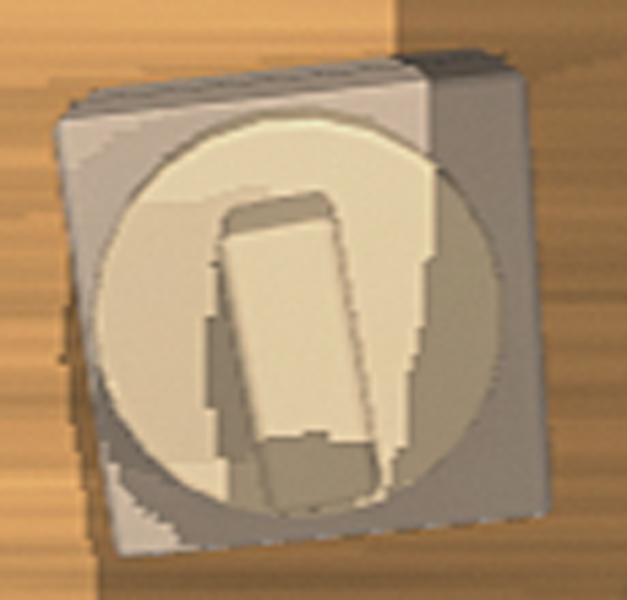

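```bash
cat >> h.py <<'E'
def capmask(s,x0,y0,x1,y1):
    h=cv2.medianBlur(cv2.cvtColor(cv2.GaussianBlur(s["image"],(3,3),0),cv2.COLOR_RGB2HSV),3)
    m=((h[...,1]>=63)&(h[...,1]<98)&(h[...,0]>=15)&(h[...,0]<=26)).astype(np.uint8)
    w=np.zeros_like(m); w[y0:y1,x0:x1]=1; m=cv2.morphologyEx(m*w,cv2.MORPH_OPEN,np.ones((3,3)))
    c=max(cv2.findContours(m,0,cv2.CHAIN_APPROX_NONE)[0],key=cv2.contourArea)
    return cv2.convexHull(c)[:,0]
E
python3 - <<'E'
from h import *
s,p=load("w1")
c=capmask(s,205,120,320,230)
w=to_plane(s,p,c,.092); (x,y),r=cv2.minEnclosingCircle(np.float32(w)); e=cv2.fitEllipse(np.float32(w)*1000)
print("circle",x,y,r,"ellipse",e)
# mean circle by least squares
A=np.c_[2*w,np.ones(len(w))]; sol=np.linalg.lstsq(A,(w**2).sum(1),rcond=None)[0]; print(sol[:2],np.sqrt(sol[2]+sol[:2]@sol[:2]))
k=600/110
a=to_plane(s,p,np.array([[330,200],[380,480],[222,240],[265,435],[222,212],[330,195],[382,490],[275,512]])/k+[205,120],.126)
for i in (0,2): d=a[i+1]-a[i]; print("rib angle",np.degrees(np.arctan2(d[1],d[0])))
print("rib centre",a[4:].mean(0), np.linalg.norm(a[5]-a[6]),np.linalg.norm(a[4]-a[5]))
vis("w1",205,120,320,230,[c],"c2")
E
```

```text
circle 0.6647945642471313 0.10304547846317291 0.042986392974853516 ellipse ((664.8385620117188, 103.44409942626953), (83.97398376464844, 84.36029052734375), 96.54046630859375)
[0.66483937 0.10343624] 0.04206943067727166
rib angle 10.578121945079108
rib angle 11.682561070996389
rib centre [0.66328834 0.10476884] 0.05575084841234846 0.01912205470458759
```

The circle fit gives radius 42.07 mm against the true 42, and the rib measures 55.7 mm against 54. Both agree well, so I grasp the round cap and move it to the wheel.

```bash
cat >> h.py <<'E'
HI=.24
def pick(c,yaw,seat):
    """TCP over the cap centre c, tool x along the rib"""
    y=best_yaw((*c,HI),yaw); move_to([*c,HI],down(y))
    g=servo_line([*c,seat+.029],guard=12,speed=.12)
    if g: print("touched on way down",get_eef_pos())
    grab(50); print("width",get_width(),"ft",get_ft_force(),"z",get_eef_pos()[2])
    servo_line([*c,HI],speed=.15); print("lifted w",get_width(),get_ft_force(),get_t())
def place(c,yaw,seat,period=np.pi):
    y=best_yaw((*c,HI),yaw,period); move_to([*c,HI],down(y))
    servo_line([*c,seat+.029+.008],speed=.15); pause(.2)
    g=servo_line([*c,seat+.029-.004],speed=.02,guard=4)
    print("contact",g,"z err",get_eef_pos()[2]-seat-.029,get_eef_pos()[:2]-np.array(c))
    open_gripper(); servo_line([*c,HI],speed=.2); print("t",get_t())
def ttime(): print("t",get_t())
E
python3 - <<'E'
from h import *
pick([.6648,.1034],np.radians(11),.07)
place([.4605,-.013],np.radians(11),.06)
# look at the now empty square mould
c=[.645,.105]; y=best_yaw((*c,.25),np.pi); move_to([*c,.25],down(y))
look("wrist","w2"); print(get_t()); look("top","top2")
vis("w2",100,60,420,300,out="c3")
E
```

```text
width 0.02117317443543728 ft [0.10996502 1.13827371 1.81274173] z 0.09927712513786424
lifted w 0.021675319940162946 [-0.29648538  0.50913921 -1.76880425] 6.3583
contact True z err 0.0001890522321501241 [ 3.27136868e-06 -3.30257581e-05]
t 10.5917
11.525
```

View pics/c3.png

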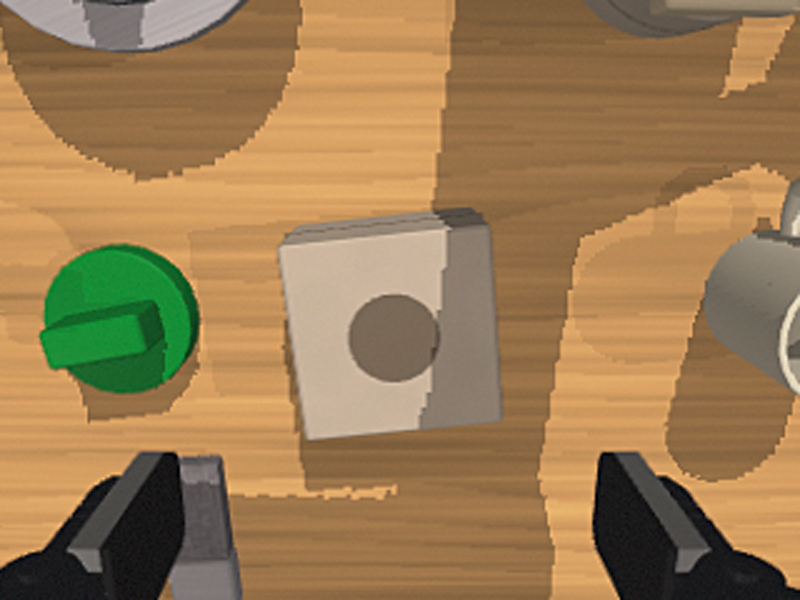

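The square mould's empty top shows clearly. In the crop its corners are at about (280,247), (490,225), (500,418) and (307,440), with the near wall above the top edge. I fit its edges from a mask.

```bash
cat >> h.py <<'E'
def mouldmask(s,x0,y0,x1,y1):
    h=cv2.cvtColor(cv2.medianBlur(s["image"],3),cv2.COLOR_RGB2HSV)
    m=((h[...,1]<90)&(h[...,2]>45)).astype(np.uint8); w=np.zeros_like(m); w[y0:y1,x0:x1]=1
    m=cv2.morphologyEx(m*w,cv2.MORPH_CLOSE,np.ones((3,3)))
    return max(cv2.findContours(m,0,cv2.CHAIN_APPROX_NONE)[0],key=cv2.contourArea)[:,0]
def sides(w,th,half):
    """fit the 4 sides of contour w (world), rect axes at about th; per side: angle (deg off th), distance from the contour's mid"""
    Rm=np.array([[np.cos(th),np.sin(th)],[-np.sin(th),np.cos(th)]]); q=w@Rm.T; mid=(q.max(0)+q.min(0))/2; q=q-mid; o={}
    for ax in (0,1):
        for sg in (1,-1):
            b=sg*q[:,ax]; t=q[:,1-ax]; k=(b>b.max()-.012)&(abs(t)<.75*half[1-ax]); f=np.polyfit(t[k],q[k,ax],1)
            for _ in range(3):
                r=abs(q[k,ax]-np.polyval(f,t[k])); k2=np.flatnonzero(k)[r<=max(.001,np.percentile(r,80))]; f=np.polyfit(t[k2],q[k2,ax],1)
            o[("x","y")[ax]+"+-"[sg<0]]=(round(np.degrees(np.arctan(f[0]))*(-1 if ax==0 else 1),2),round(mid[ax]+f[1],4))
    return o
E
python3 - <<'E'
from h import *
s,p=load("w2"); c=mouldmask(s,195,130,315,245); w=to_plane(s,p,c,.07)
r=cv2.minAreaRect(np.float32(w*1000)); print(r)
th=np.radians((r[2]+45)%90-45); print("th",np.degrees(th),"cam",p[0])
print(sides(w,th,(.05,.05)))
k=2.5; q=to_plane(s,p,np.array([[280,247],[490,225],[500,418],[307,440]])/k+[100,60],.07); print(q,q.mean(0))
# dark disc
print("disc",to_plane(s,p,np.array([[394,338]])/k+[100,60],.07))
E
```

```text
((666.8692626953125, 106.57637023925781), (107.22550964355469, 99.47403717041016), 6.140923023223877)
th 6.140923023223877 cam [0.57149727 0.10493225 0.39305643]
{'x+': (np.float64(-0.16), np.float64(0.7274)), 'x-': (np.float64(-0.05), np.float64(0.6214)), 'y+': (np.float64(-0.41), np.float64(0.0835)), 'y-': (np.float64(-0.96), np.float64(-0.0142))}
[[0.62801597 0.05497865]
 [0.61779922 0.15157185]
 [0.71360512 0.16056783]
 [0.72563522 0.0642803 ]] [0.67126388 0.10784966]
disc [[0.67200154 0.10776811]]
```

The corner mean, edge fit and disc agree within about 2 mm: square mould at (0.671, 0.1075), yaw 5.8°. Next is the square cap on the oblong mould.

Run:
```python
from h import *
c=[.455,-.285]; 
y=best_yaw((*c,.25),np.radians(-30)); print(np.degrees(y)); move_to([*c,.25],down(y))
s,p=look("wrist","w3"); print(get_t(),p[0]); print(to_plane(s,p,[[256,192]],.1))
cv2.imwrite("pics/c4.png",cv2.resize(s["image"][60:300,100:420,::-1],None,fx=2.5,fy=2.5,interpolation=cv2.INTER_CUBIC))
```

```text
150.0
13.225 [ 0.39210677 -0.24735042  0.39358595]
[[ 0.46921761 -0.29040158]]
```

View pics/c4.png

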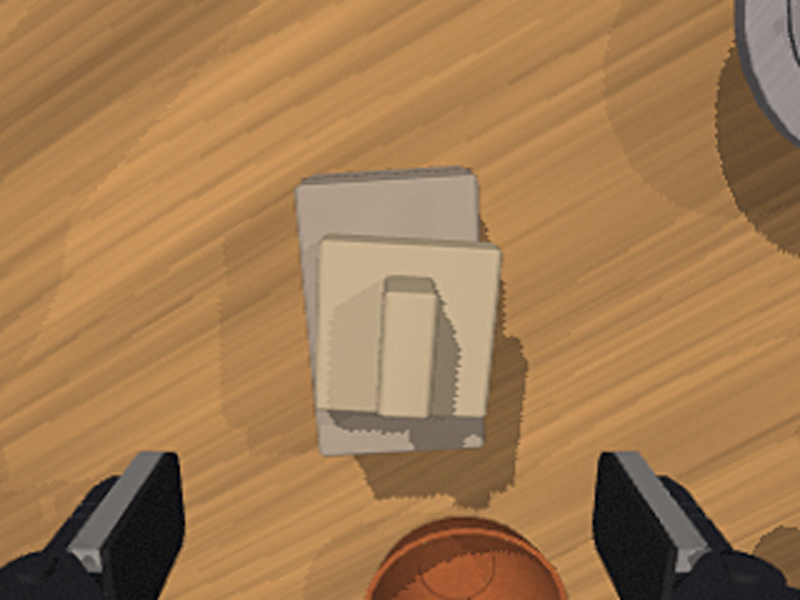

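The square cap's slab top has crop corners at about (322,240), (499,249), (486,417) and (317,410). Its rib top runs from (410,291) to (405,416).

Run:
```python
from h import *
s,p=load("w3"); k=2.5; f=lambda a,z:to_plane(s,p,np.array(a)/k+[100,60],z)
q=f([[322,240],[499,249],[486,417],[317,410]],.092); print("corners",q.mean(0),[np.linalg.norm(q[i]-q[i-1]).round(4) for i in range(4)])
for i,j in ((0,3),(1,2)): print(np.degrees(np.arctan2(*(q[j]-q[i])[::-1])))
for i,j in ((0,1),(3,2)): print("perp",np.degrees(np.arctan2(*(q[j]-q[i])[::-1]))-90)
c=capmask(s,210,140,315,245); w=to_plane(s,p,c,.092); r=cv2.minAreaRect(np.float32(w*1000)); print(r)
print(sides(w,np.radians(-27),(.04,.04)))
b=f([[385,291],[436,293],[430,416],[378,415]],.126); print("rib",b.mean(0),[np.linalg.norm(b[i]-b[i-1]).round(4) for i in range(4)],np.degrees(np.arctan2(*(b[3]+b[2]-b[0]-b[1])[::-1])))
```

```text
corners [ 0.47572212 -0.28584455] [np.float64(0.0791), np.float64(0.0764), np.float64(0.0787), np.float64(0.0784)]
-33.11812109936943
-31.689536244877647
perp -32.819205888312844
perp -32.50411716451592
((474.03729248046875, -286.9388427734375), (81.75143432617188, 84.31694030761719), 57.0671501159668)
{'x+': (np.float64(-2.95), np.float64(0.595)), 'x-': (np.float64(-39.72), np.float64(0.5295)), 'y+': (np.float64(-5.5), np.float64(0.0007)), 'y-': (np.float64(-1.72), np.float64(-0.082))}
rib [ 0.47502511 -0.28591886] [np.float64(0.0524), np.float64(0.0199), np.float64(0.052), np.float64(0.0214)] -32.29936103899046h.py:67: RankWarning: Polyfit may be poorly conditioned
  b=sg*q[:,ax]; t=q[:,1-ax]; k=(b>b.max()-.012)&(abs(t)<.75*half[1-ax]); f=np.polyfit(t[k],q[k,ax],1)
h.py:69: RankWarning: Polyfit may be poorly conditioned
  r=abs(q[k,ax]-np.polyval(f,t[k])); k2=np.flatnonzero(k)[r<=max(.001,np.percentile(r,80))]; f=np.polyfit(t[k2],q[k2,ax],1)
h.py:69: RankWarning: Polyfit may be poorly conditioned
  r=abs(q[k,ax]-np.polyval(f,t[k])); k2=np.flatnonzero(k)[r<=max(.001,np.percentile(r,80))]; f=np.polyfit(t[k2],q[k2,ax],1)
h.py:69: RankWarning: Polyfit may be poorly conditioned
  r=abs(q[k,ax]-np.polyval(f,t[k])); k2=np.flatnonzero(k)[r<=max(.001,np.percentile(r,80))]; f=np.polyfit(t[k2],q[k2,ax],1)
```

Run:
```python
from h import *
pick([.4753,-.2858],np.radians(-32.5),.07)
place([.671,.1075],np.radians(5.8),.07,np.pi/2)
look("wrist","w4a")
c=[.455,-.285]; y=best_yaw((*c,.25),np.radians(150)); move_to([*c,.25],down(y))
s,p=look("wrist","w4"); print(get_t())
vis("w4",100,60,420,300,out="c5")
c=mouldmask(s,205,110,310,255); w=to_plane(s,p,c,.07)
r=cv2.minAreaRect(np.float32(w*1000)); print(r)
```

```text
width 0.021235563992469862 ft [0.25672404 0.73987634 2.4624932 ] z 0.09927134965612838
lifted w 0.02079836662915047 [ 0.12437613  1.141647   -1.84217617] 16.4917
contact True z err 0.0002783293196951496 [4.83244654e-05 5.44050103e-05]
t 21.2917
23.0333
((472.98065185546875, -290.3590087890625), (83.95397186279297, 139.12008666992188), 63.44219207763672)
```

View pics/c5.png

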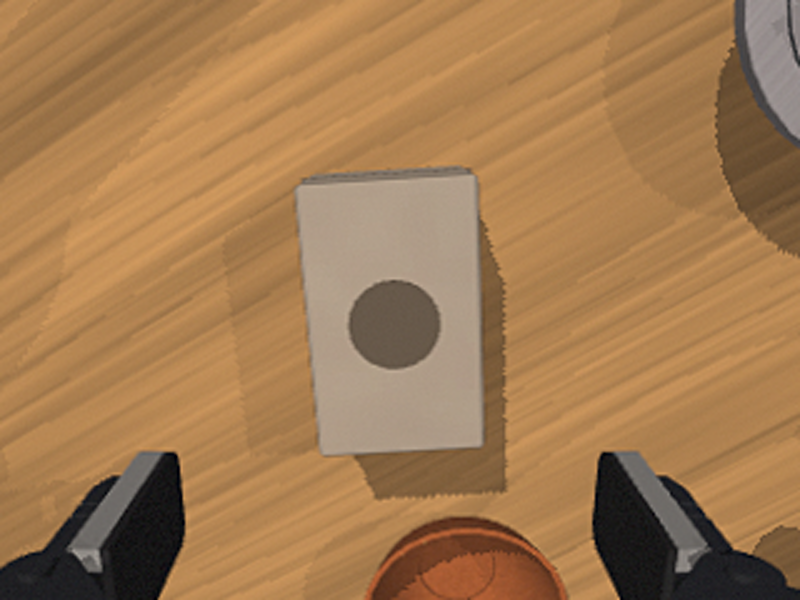

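The empty oblong mould's top has corners at (297,187), (475,177), (483,446) and (320,455), with the disc at (395,325). I compute its pose and go to look at the oblong cap.

Run:
```python
from h import *
s,p=load("w4"); k=2.5; f=lambda a,z:to_plane(s,p,np.array(a)/k+[100,60],z)
q=f([[297,187],[475,177],[483,446],[320,455]],.07); print("corners",q.mean(0),[np.linalg.norm(q[i]-q[i-1]).round(4) for i in range(4)])
for i,j in ((0,3),(1,2)): print(np.degrees(np.arctan2(*(q[j]-q[i])[::-1])))
for i,j in ((0,1),(3,2)): print("perp",np.degrees(np.arctan2(*(q[j]-q[i])[::-1]))-90)
w=to_plane(s,p,mouldmask(s,205,110,310,255),.07); print(sides(w,np.radians(-27),(.068,.042)))
print("disc",f([[395,325]],.07))
c=[.46,.24]; y=best_yaw((*c,.25),np.pi); move_to([*c,.25],down(y))
s,p=look("wrist","w5"); print(get_t())
vis("w5",100,60,420,300,out="c6")
```

```text
corners [ 0.47539882 -0.2916393 ] [np.float64(0.1338), np.float64(0.0804), np.float64(0.1333), np.float64(0.0825)]
-27.0264464109252
-26.140095621879784
perp -26.74033583970374
perp -26.450179222643982
{'x+': (np.float64(0.37), np.float64(0.6222)), 'x-': (np.float64(0.46), np.float64(0.4843)), 'y+': (np.float64(0.7), np.float64(-0.0034)), 'y-': (np.float64(0.56), np.float64(-0.0853))}
disc [[ 0.47612307 -0.29153279]]
24.9833
```

View pics/c6.png

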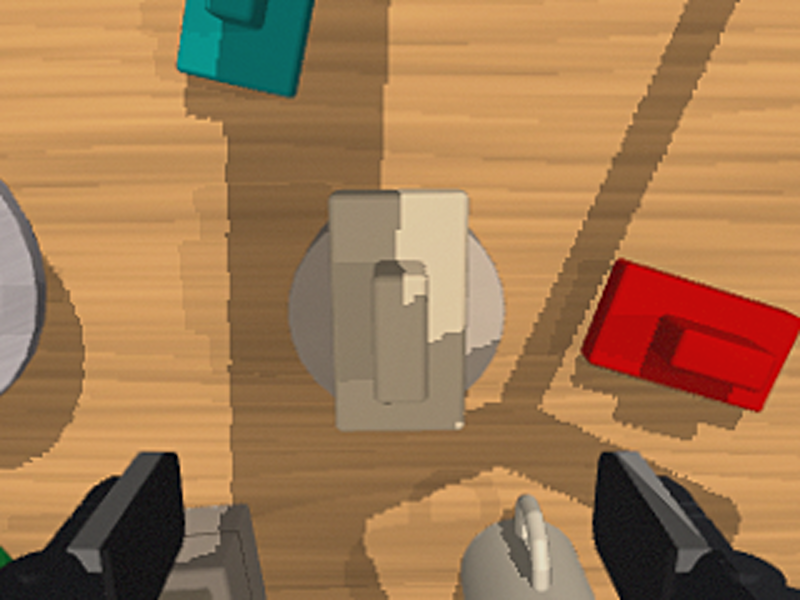

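This is the off-white oblong cap on the round mould, with slab corners at (330,193), (468,192), (465,429) and (337,429). The red one at (690,335) and turquoise one at (245,45) are separate and lie on the table. The oblong mould is at (0.4757, -0.2915), yaw -26.5°.

Run:
```python
from h import *
s,p=load("w5"); k=2.5; f=lambda a,z:to_plane(s,p,np.array(a)/k+[100,60],z)
q=f([[330,193],[468,192],[465,429],[337,429]],.092); c=q.mean(0)
L=[np.linalg.norm(q[i]-q[i-1]) for i in range(4)]; print("corners",c,np.round(L,4))
d=q[2]+q[3]-q[0]-q[1]; th=np.arctan2(d[1],d[0]); print(np.degrees(th))
b=f([[374,277],[427,275],[426,402],[376,404]],.126); print("rib",b.mean(0),[np.linalg.norm(b[i]-b[i-1]).round(4) for i in range(4)])
if np.linalg.norm(c-b.mean(0))<.004 and abs(L[0]-.11)<.005 and abs(L[1]-.06)<.005:
    c=(c+b.mean(0))/2
    pick(c.tolist(),th,.07)
    place([.4757,-.2915],np.radians(-26.5),.07)
    c=[.455,.24]; y=best_yaw((*c,.25),np.pi); move_to([*c,.25],down(y))
    s,p=look("wrist","w6"); print(get_t())
    vis("w6",100,60,420,300,out="c7")
```

```text
corners [0.47163418 0.24519883] [0.1085 0.0582 0.109  0.0596]
0.7042870475126592
rib [0.47229218 0.2449172 ] [np.float64(0.053), np.float64(0.0205), np.float64(0.0529), np.float64(0.0204)]
width 0.021139475019956 ft [ 0.70748329 -0.8527559   3.18151683] z 0.09922554098297275
lifted w 0.02080676912876997 [-0.34701548 -0.18560668 -2.34847774] 28.25
contact True z err 0.0002260371581345559 [-2.57033952e-05  3.90429837e-05]
t 33.375
35.35
```

View pics/c7.png

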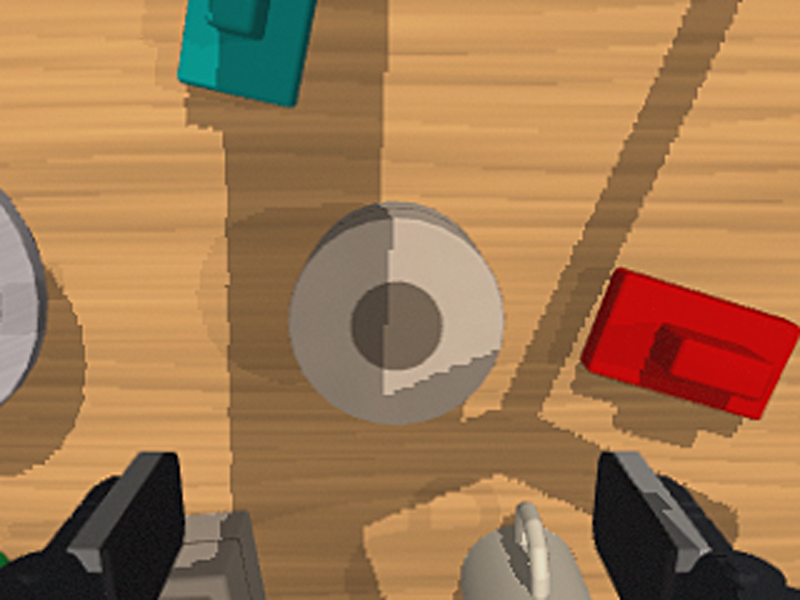

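The disc is at (397,326) and the outline spans x 289-504 with its bottom at 424. I fit that, then re-measure the round cap on the wheel with a close look before picking it.

```bash
cat >> h.py <<'E'
def circ(w):
    sol=np.linalg.lstsq(np.c_[2*w,np.ones(len(w))],(w**2).sum(1),rcond=None)[0]; return sol[:2],np.sqrt(sol[2]+sol[:2]@sol[:2])
E
python3 - <<'E'
from h import *
s,p=load("w6"); k=2.5
print("disc",to_plane(s,p,np.array([[397,326]])/k+[100,60],.07))
c=mouldmask(s,210,135,307,235); c=c[c[:,1]>60+320/k]; print("rim",circ(to_plane(s,p,c,.07)))
c=[.445,-.013]; y=best_yaw((*c,.25),np.pi); move_to([*c,.25],down(y))
s,p=look("wrist","w7"); print(get_t())
try:
    c=capmask(s,190,110,330,250); print("cap",circ(to_plane(s,p,c,.082)))
except Exception as e: print(e); c=[[0,0]]
vis("w7",160,90,360,240,[c],out="c8")
E
```

```text
disc [[0.47741911 0.24414122]]
rim (array([0.47688893, 0.2431538 ]), np.float64(0.05063482860673263))
36.3917
cap (array([ 0.46015461, -0.01271193]), np.float64(0.041171822962865555))
```

View pics/c8.png

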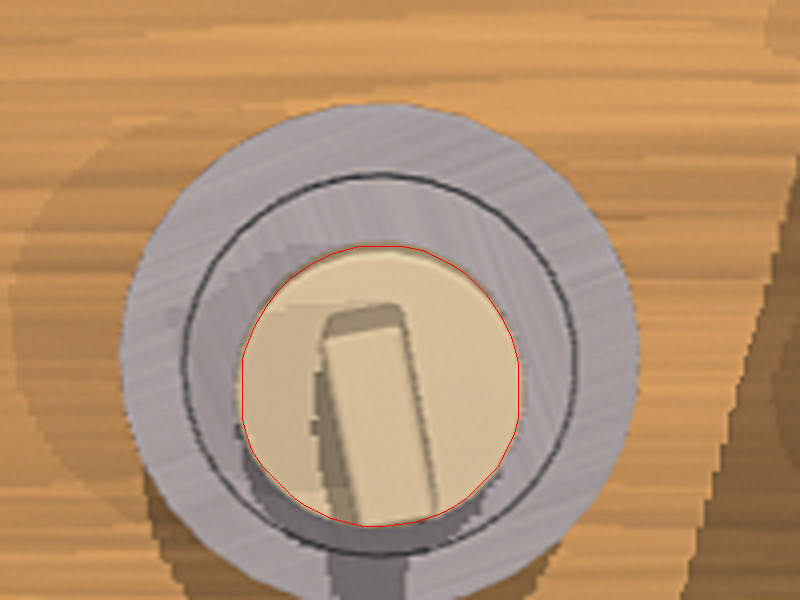

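The round cap sits flat on the wheel, centred at (380,387) in the crop. The fit is within 0.5 mm of where I put it. Now I move it to the round mould at (0.477, 0.2437), then look at all three.

Run:
```python
from h import *
pick([.4603,-.0129],np.radians(11),.06)
place([.477,.2437],np.radians(11),.07)
T=[]
for n,c,y0 in (("r",[.455,.24],180),("s",[.645,.105],180),("o",[.455,-.285],150)):
    y=best_yaw((*c,.25),np.radians(y0)); move_to([*c,.25],down(y)); s,p=look("wrist","f"+n)
    T.append(cv2.resize(s["image"][115:255,195:325,::-1],None,fx=2,fy=4*.5,interpolation=cv2.INTER_CUBIC))
cv2.imwrite("pics/f.png",np.hstack(T)); print(get_t())
```

```text
width 0.02124418588376133 ft [0.33094754 0.07060086 3.47821215] z 0.08922602726354448
lifted w 0.021295811359886594 [-0.20605069 -0.61270124 -1.58071825] 39.85
contact True z err 0.00024999539145576996 [5.32064844e-06 3.76083329e-05]
t 44.0417
47.025
```

View pics/f.png

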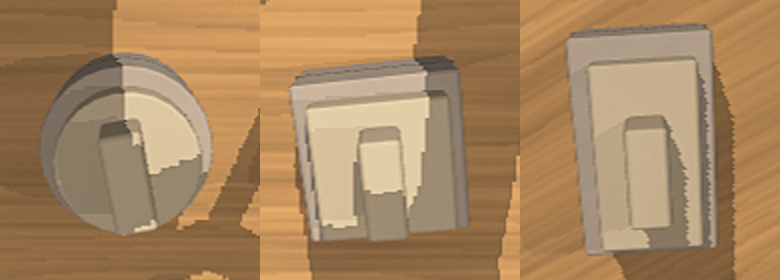

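All three caps sit flat on their own moulds. They look shifted downwards because of parallax, so I check the square and oblong numerically from enlarged crops.

Run:
```python
from h import *
T=[]
for n,b in (("s",(205,140,305,240)),("o",(215,120,315,250))):
    s,p=load("f"+n); T.append(cv2.copyMakeBorder(cv2.resize(s["image"][b[1]:b[3],b[0]:b[2],::-1],None,fx=4,fy=4,interpolation=cv2.INTER_CUBIC),0,520-4*(b[3]-b[1]),0,0,cv2.BORDER_CONSTANT))
cv2.imwrite("pics/f2.png",np.hstack(T))
s,p=load("fr"); c=capmask(s,210,150,305,245); print(circ(to_plane(s,p,c,.092)))
```

```text
(array([0.47682797, 0.24434413]), np.float64(0.042443894423382006))
```

View pics/f2.png

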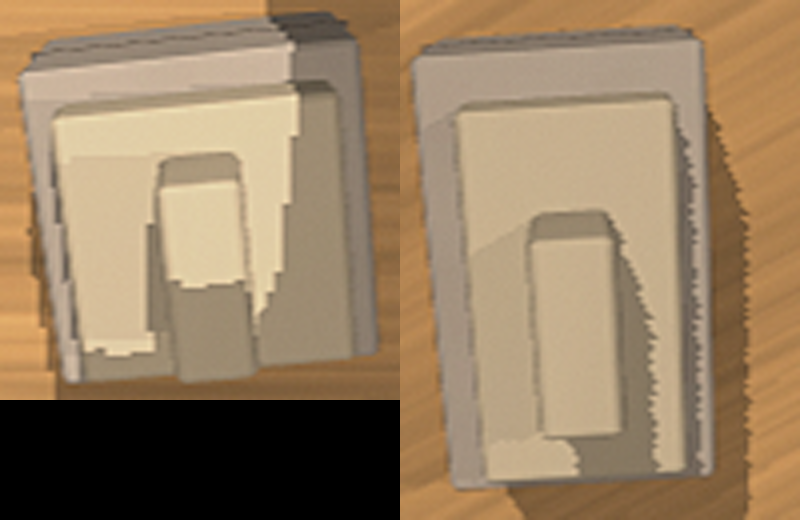

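Run:
```python
from h import *
def an(q): 
    return [round(np.degrees(np.arctan2(*(q[j]-q[i])[::-1]))-a,1) for i,j,a in ((0,3,0),(1,2,0),(0,1,90),(3,2,90))]
for n,o,m,c in (("s",(205,140),[[22,72],[358,40],[377,352],[70,382]],[[55,117],[335,92],[354,355],[80,380]]),
              ("o",(115,120),[[413,57],[703,40],[711,474],[455,487]],[[458,112],[671,97],[684,470],[487,480]])):
    s,p=load("f"+n)
    for nm,a,z in (("mould",m,.07),("cap",c,.092)):
        q=to_plane(s,p,np.array(a)/4+o,z); print(n,nm,q.mean(0).round(4),an(q),[np.linalg.norm(q[i]-q[i-1]).round(3) for i in range(4)])
```

```text
s mould [0.6715 0.1084] [np.float64(6.3), np.float64(5.9), np.float64(5.6), np.float64(6.2)] [np.float64(0.099), np.float64(0.097), np.float64(0.098), np.float64(0.096)]
s cap [0.6714 0.108 ] [np.float64(3.3), np.float64(6.1), np.float64(5.3), np.float64(5.8)] [np.float64(0.078), np.float64(0.076), np.float64(0.078), np.float64(0.08)]
o mould [ 0.4752 -0.2912] [np.float64(-26.4), np.float64(-26.7), np.float64(-26.6), np.float64(-26.7)] [np.float64(0.134), np.float64(0.082), np.float64(0.134), np.float64(0.081)]
o cap [ 0.4757 -0.2903] [np.float64(-26.9), np.float64(-26.3), np.float64(-25.9), np.float64(-26.7)] [np.float64(0.108), np.float64(0.057), np.float64(0.109), np.float64(0.058)]
```

All three caps are centred to within about 1 mm and parallel to within about 1°, so I hand in.

```bash
python3 -c "
from cell import *
print(get_t(),get_ft_force()); sign_off()"
```

```text
47.025 [-0.53174078 -0.02952696 -0.44855688]
the job is handed in; nothing more can be done
```

The three caps are now on their own moulds and the job is handed in, at 47 s of robot time. I moved the round cap to the wheel, the square cap to the square mould, the oblong cap to the oblong mould, and then the round cap from the wheel to the round mould.

Last checks, from close wrist-camera pictures with the gripper clear:

| Cap | Centre offset from mould | Edge angle difference |
|---|---|---|
| Round | about 0.5 mm | does not matter |
| Square | about 0.5 mm | about 1° |
| Oblong | about 1 mm | about 0.5° |

- **Flatness:** every cap made contact within 0.3 mm of the expected height and looks flat in the pictures.
- **Disagreement:** one hand-read edge of the square cap came out about 2.5° off the other three. I put this down to a badly read corner, because the other edges and the sizes agree with the mould.
- **Bystanders:** I never reached for the mug, the bowl or the coloured look-alikes, and no guarded descent met anything unexpected. I took no final overview picture to confirm their positions.

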